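Pack the silver bars into the pried-open case, and the stray copper bar out

ROBOT

A 7-joint arm with a two-finger parallel gripper is mounted at the origin on the work surface. World frame = base frame: x ahead of the robot, y to its left, z up, the work surface at z = 0. Lengths are in m, angles in rad, forces in N, time in s.
With the tool pointing down it reaches from about 0.4 to 0.85 m from the base axis. Payload 10.4 kg.
Tool frame: the origin (TCP) lies at the very end of the fingers, on their centre line; the grasp point (between the pads) lies 19 mm behind it (manip.grip_point_offset is the distance from the TCP to the grasp point, in m); z points along the fingers, y is the line along which they close (so a half turn about z gives the same grasp; the last joint's range is limited). The gripper opens to 85 mm and grips with 20 to 120 N. Pads are 22 mm wide; open, the fingers measure 114 mm over their backs; the gripper's body (76 mm by 85 mm) begins 54 mm behind the grasp point. The pads swing forward as they close: fully open they stand 13 mm farther back than shut.
Start: joints at [-1.228, 0.332, -0.065, 1.46, 0.022, 1.35, -0.088], TCP at [0.224, 0.584, 0.231] pointing down, gripper open.
Joint ranges: [-2.6, 2.6], [-0.5, 2.12], [-1.47, 1.34], [0.16, 2.42], [-1.27, 4.41], [0.06, 2.06], [-2.6, 2.6]. Speed limits (rad/s): [2.22, 2.22, 2.79, 2.79, 3.14, 3.14, 3.14].

INTERFACE

Orientations are given as a unit quaternion [x, y, z, w].
In Python, from workcell import manip gives the robot as it stands. The module is installed in compiled form; this text tells all that it offers.
- The arm moves only by the tool step_arm, never from a script. Its argument "moves" is a list of rows, each a list of 7 numbers: the closure, from 0 (fully open) to 1 (shut), then the shift along the world's x, y, z in mm, then the turn, a rotation vector about the world's x, y, z in rad. In form: [[grip, tx, ty, tz, ax, ay, az], ...]. A call has 1 to 10 rows; each row is the pose to reach, as a shift and turn from the pose commanded when the call began; what a row does not reach only later rows make up. A row lasts 1/10 s, in which the tool goes at most 50 mm and 8.59 degrees, less where a joint would pass 70% of its speed; a pose out of reach is approached as far as the arm can. A call with a gripper value outside its range is refused whole. The fingers move at their own pace and stop on an object; "grip_force" is the grip in N (left out, the last holds). Time passes only in rows, so rows that repeat a pose let the fingers close. It gives the time, the measured TCP pose, the force, the opening and the grip force at its end, in the units of the state.
- manip.get_obs(): the state, without advancing time (a new reading comes with each control period).
- manip.camera(name): name is "scene" or "top" or "wrist"; returns a dict with "image" (400x640x3 uint8, blue, green, red), "K" (3x3 intrinsics, pixels), "rvec" (rotation vector, rad) and "tvec" (3), from world to camera coordinates, as OpenCV has them; the wrist camera has in their place "mount" (4x4, takes a point from camera to tool coordinates, whose origin is the TCP and whose axes are the flange's). Camera axes: x right, y down, z forward; pixel columns grow to the right and rows downward; lengths in m; the calibration is good to about 2 mm. A picture is of the moment at which its call begins: read the wrist's pose just before it. There is no depth.
- manip.hand_in(): hands the job in; it is judged then, once.
The state is a dict: "clock": time; "joint_pos": joint angles; "joint_velocities": joint speeds; "tau": joint torques, N m; "position": TCP position; "ee_rot": TCP orientation; "ft_force": force on the tool from outside, world axes, zero at the start; "torque": the same for the moment, N m; "grip_width": opening from 0.0 (shut) to 1.0 (fully open); "grasp_force": force on a finger pad.
Only numpy, scipy, OpenCV 4.12 (cv2) and the standard library are available. Lean on these libraries where they do the work, as an engineer would, in place of code of your own. Each camera call takes 0.05 s, during which the arm holds its last target. There are 200 camera calls.

TASK

Pry open the hinged cover of the red case by working the thin steel blade into the slot at its front, with no finger on the cover, and swing it right up so that it stands open. While it stands open, take out the copper bar that was left inside and lay it in the compartmented wooden tray with the other copper bar, which stays there, and pack every silver bar from the tray into the case, flat on its floor and not stacked. Then shut the cover fully and gently; the blade must end up lying on its rest and the ingot cups and the jar must be left where they are.

Things in the scene. Friction and masses are not known exactly. Their poses are not given: they have to be found in the camera images.
- case: Red case fixed to the bench, 130 (x) x 190 (y) x 44 mm high without its cover. Origin: centre of its underside. +x runs from the front (slot side, facing the robot within 0.3 rad) to the hinge side. Walls 5 mm, floor 12 mm thick: cavity 120 x 180 mm, 32 mm deep. The top 8 mm of the middle 50 mm of the front wall is cut away: the slot, right under the cover (36 to 44 mm above the bench).
- cover (a joint): Hinge of the case's red cover: 0 = shut, grows as its front edge lifts, stop at 1.8 rad. The cover is a flat panel 130 x 190 x 8 mm, 0.15 kg, flush with the case on all sides, with nothing to hold. Stiff hinge (0.16 N m friction): it stays at whatever angle it is left; about 2 to 2.5 N under its front edge lifts it.
- cover_hinge (a point): Middle of the hinge line: in the case's frame x = +65 mm, y = 0, 44 mm above the bench (level with the cover's underside when shut). The hinge runs along the case's y. Fixed; axes are the case's.
- cover_front (a point): Middle of the front edge of the cover, at its underside, 130 mm from the hinge; moves with the cover (x towards the hinge when shut, z out of its top face).
- case_slot (a point): Centre of the blade slot (50 mm wide, 8 mm high) in the front face of the case, 40 mm above the bench. Axes are the case's: push the blade in along +x.
- opener: Loose opening tool, 187 mm long, about 0.07 kg: light wooden handle 110 x 20 (y) x 16 (z) mm and steel blade 16 mm wide, 2.6 mm thick. x points along it to the blade's tip. Origin on the handle's underside, near the centre of mass: handle from x = -100 to +10 mm, blade from +10 to +87 mm; the mid-plane of both lies 8 mm above the origin.
- opener_tip (a point): End of the blade, at mid-thickness.
- rest: Rest for the opening tool: a fixed dark wooden block 230 (x) x 90 (y) x 12 mm high with a grey flat top, without rims. Origin: centre of its underside, on the bench. The tool lies on it, roughly along its x. It is on either the left or the right of the case.
- bar_tray: Fixed light wooden tray 245 (x) x 150 (y) mm, 15 mm high, floor and walls 5 mm thick (walls stand 10 mm over the floor), with two dividers into three compartments side by side along its x, each about 75 x 140 mm. Origin: centre of its underside, on the bench. It is on the other side of the case from the rest.
- silver1: Silver-grey bar 40 (x) x 20 (y) x 20 (z) mm, about 0.165 kg, loose in the tray, lying roughly along the tray's y. Origin: centre of its underside; x along its length. Three to five silver bars are there; an absent one reads None.
- silver2: Silver-grey bar 40 (x) x 20 (y) x 20 (z) mm, about 0.165 kg, loose in the tray, lying roughly along the tray's y. Origin: centre of its underside; x along its length. Three to five silver bars are there; an absent one reads None.
- silver3: Silver-grey bar 40 (x) x 20 (y) x 20 (z) mm, about 0.165 kg, loose in the tray, lying roughly along the tray's y. Origin: centre of its underside; x along its length. Three to five silver bars are there; an absent one reads None.
- silver4: Silver-grey bar 40 (x) x 20 (y) x 20 (z) mm, about 0.165 kg, loose in the tray, lying roughly along the tray's y. Origin: centre of its underside; x along its length. Three to five silver bars are there; an absent one reads None.
- silver5: Silver-grey bar 40 (x) x 20 (y) x 20 (z) mm, about 0.165 kg, loose in the tray, lying roughly along the tray's y. Origin: centre of its underside; x along its length. Three to five silver bars are there; an absent one reads None.
- copper1: Copper bar 40 x 20 x 20 mm, 0.14 kg, loose in the tray among the silver ones; it stays in the tray. Origin: centre of its underside; x along its length.
- copper2: Copper bar, same size, lying flat on the floor inside the shut case at the start, roughly along the case's x; it belongs in the tray (any compartment). Origin: centre of its underside; x along its length.
- sycee1: Bystander: boat-shaped silver ingot cup, 60 mm across, 30 mm high, far right.
- sycee2: Bystander: boat-shaped silver ingot cup, 60 mm across, 30 mm high, far left.
- jar: Bystander: small amber jar, 48 mm across and 60 mm high, beyond the case.
Not all that is in view belongs to the job. Leave any blue look-alike of the copper1 alone.

How it is judged:
On the way, in this order (a step that is already met when the one before it is completed fails the run):
1. the blade has pried the cover up: it lifts the cover by 0.15 to 0.6 rad with no finger on the cover (value of joint cover between 0.15 and 0.6 rad and contact force between opener and cover above 0.2 N and contact force between the fingers and cover below 0.1 N), for 0.1 s.
2. the cover stands open (beyond 1.3 rad) and every silver bar lies flat on the case's floor and both copper bars in the tray (value of joint cover above 1.3 rad and x of copper1 in the frame of bar_tray between -0.1225 and 0.1225 m and y of copper1 in the frame of bar_tray between -0.075 and 0.075 m and height (world z) of each of copper1, copper2 below 0.03 m and x of copper2 in the frame of bar_tray between -0.1225 and 0.1225 m and y of copper2 in the frame of bar_tray between -0.075 and 0.075 m and x of silver1 in the frame of case between -0.062 and 0.062 m and y of silver1 in the frame of case between -0.092 and 0.092 m and z of silver1 in the frame of case between 0.005 and 0.027 m and angle between silver1's own x axis and vertical between 1.35 and 1.79 rad and x of silver2 in the frame of case between -0.062 and 0.062 m and y of silver2 in the frame of case between -0.092 and 0.092 m and z of silver2 in the frame of case between 0.005 and 0.027 m and angle between silver2's own x axis and vertical between 1.35 and 1.79 rad and x of silver3 in the frame of case between -0.062 and 0.062 m and y of silver3 in the frame of case between -0.092 and 0.092 m and z of silver3 in the frame of case between 0.005 and 0.027 m and angle between silver3's own x axis and vertical between 1.35 and 1.79 rad and x of silver4 in the frame of case between -0.062 and 0.062 m and y of silver4 in the frame of case between -0.092 and 0.092 m and z of silver4 in the frame of case between 0.005 and 0.027 m and angle between silver4's own x axis and vertical between 1.35 and 1.79 rad and x of silver5 in the frame of case between -0.062 and 0.062 m and y of silver5 in the frame of case between -0.092 and 0.092 m and z of silver5 in the frame of case between 0.005 and 0.027 m and angle between silver5's own x axis and vertical between 1.35 and 1.79 rad), for 0.2 s.
At the end, for the whole second after the job is handed in: Every silver bar lies inside the case on its floor (long axis level within 0.22 rad, not stacked), the cover is shut (under 0.04 rad), the opening tool lies on its rest (its origin over the rest's top, within 100 mm along and 45 mm across), both copper bars lie in the tray, and all is at rest (x of silver1 in the frame of case between -0.062 and 0.062 m and y of silver1 in the frame of case between -0.092 and 0.092 m and z of silver1 in the frame of case between 0.005 and 0.027 m and angle between silver1's own x axis and vertical between 1.35 and 1.79 rad and x of silver2 in the frame of case between -0.062 and 0.062 m and y of silver2 in the frame of case between -0.092 and 0.092 m and z of silver2 in the frame of case between 0.005 and 0.027 m and angle between silver2's own x axis and vertical between 1.35 and 1.79 rad and x of silver3 in the frame of case between -0.062 and 0.062 m and y of silver3 in the frame of case between -0.092 and 0.092 m and z of silver3 in the frame of case between 0.005 and 0.027 m and angle between silver3's own x axis and vertical between 1.35 and 1.79 rad and x of silver4 in the frame of case between -0.062 and 0.062 m and y of silver4 in the frame of case between -0.092 and 0.092 m and z of silver4 in the frame of case between 0.005 and 0.027 m and angle between silver4's own x axis and vertical between 1.35 and 1.79 rad and x of silver5 in the frame of case between -0.062 and 0.062 m and y of silver5 in the frame of case between -0.092 and 0.092 m and z of silver5 in the frame of case between 0.005 and 0.027 m and angle between silver5's own x axis and vertical between 1.35 and 1.79 rad and value of joint cover below 0.04 rad and x of opener in the frame of rest between -0.1 and 0.1 m and y of opener in the frame of rest between -0.045 and 0.045 m and z of opener in the frame of rest between 0.008 and 0.034 m and x of copper1 in the frame of bar_tray between -0.1225 and 0.1225 m and y of copper1 in the frame of bar_tray between -0.075 and 0.075 m and height (world z) of each of copper1, copper2 below 0.03 m and x of copper2 in the frame of bar_tray between -0.1225 and 0.1225 m and y of copper2 in the frame of bar_tray between -0.075 and 0.075 m and linear speed of each of silver1, silver2, silver3, silver4, silver5, copper1, copper2, opener below 0.03 m/s); the robot touches nothing.
It fails at once if the cover is slammed shut (value of joint cover below 0.2 rad and velocity of joint cover below -3 rad/s).
It fails at once if a bystander is moved by more than 30 mm (distance of any of sycee1, sycee2, jar from where it was at the start of the episode above 0.03 m).
Of silver1, silver2, silver3, silver4, silver5 only 3 to 5 are there at a start; the rules pass over those that are not, and their reading is None.
At some moment in a run one of silver1, silver2, silver3, silver4, silver5 may be knocked a few centimetres aside while the robot is not near it.
Once in a run the grip may slacken for a moment while it holds something.
It also fails if it takes over 210 s, if anything falls off the work surface, if the arm or the gripper's body presses on something with over 40 N, if the wrist force passes 120 N, or if a joint passes its speed limit or range.

## Working session

There is one attempt and no reset: what is moved stays moved. The work goes in short steps, Python scripts to look and compute and a tool call to move; the robot and the scene stay as the last step left them, time stands still between calls to the robot, and variables do not carry over. Pictures are saved under pics/ and viewed, at most 14 in all, crops included, and the job is handed in when it is done.

Besides the shell and the picture viewer there is one more tool, called after ">>>" as a command line: name --pt "numbers of a row" for each row, then --argument value for the rest. step_arm: Moves the arm, as the interface text tells. Its arguments: {"type":"object","properties":{"moves":{"type":"array","items":{"type":"array","items":{"type":"number"}}},"grip_force":{"type":"number"}},"required":["moves"]}

```bash
mkdir -p pics
cat > h.py <<'E'
import numpy as np, cv2
from scipy.spatial.transform import Rotation as R
from workcell import manip
def cam(n):
    o=manip.get_obs(); c=manip.camera(n); 
    if 'mount' in c:
        T=np.eye(4);T[:3,:3]=R.from_quat(o['ee_rot']).as_matrix();T[:3,3]=o['position']
        M=T@c['mount']; c['R']=M[:3,:3]; c['o']=M[:3,3]
    else:
        Rm=cv2.Rodrigues(np.array(c['rvec'],float))[0]; c['R']=Rm.T; c['o']=-Rm.T@np.array(c['tvec'],float).ravel()
    return c
def ray(c,uv,z):
    uv=np.atleast_2d(np.array(uv,float)); d=np.c_[uv,np.ones(len(uv))]@np.linalg.inv(c['K']).T@c['R'].T
    return c['o']+d*((z-c['o'][2])/d[:,2])[:,None]
def proj(c,P):
    p=(np.atleast_2d(P)-c['o'])@c['R']; p=p@np.array(c['K']).T; return p[:,:2]/p[:,2:]
def st():
    o=manip.get_obs(); print('t',round(o['clock'],2),'pos',np.round(np.array(o['position'])*1000,1),'rotm z,y',np.round(R.from_quat(o['ee_rot']).as_matrix()[:,[2,1]].T,3).tolist(),'F',np.round(o['ft_force'],1),'gw',round(o['grip_width'],3),'gf',round(o['grasp_force'],1),'q',np.round(o['joint_pos'],2))
E
python3 - <<'E'
from h import *
st(); print(manip.grip_point_offset)
for n in('top','scene'):
    c=cam(n); cv2.imwrite(f'pics/{n}0.png',c['image']); print(n,np.round(c['K'],1).tolist(),np.round(c['o'],3),np.round(c['R'],3).tolist())
E
```

```text
t 0.0 pos [223.4 583.3 230.5] rotm z,y [[-0.0, -0.001, -1.0], [0.358, 0.934, -0.002]] F [-0.7 -0.2  0.2] gw 0.993 gf 0.0 q [-1.23  0.33 -0.06  1.46  0.02  1.35 -0.09]
0.0187
top [[488.7, 0.0, 314.4], [0.0, 488.7, 198.4], [0.0, 0.0, 1.0]] [0.458 0.01  1.18 ] [[-0.009, -0.999, 0.053], [-1.0, 0.008, -0.016], [0.015, -0.053, -0.998]]
scene [[428.2, 0.0, 323.7], [0.0, 428.2, 208.0], [0.0, 0.0, 1.0]] [1.323 0.507 0.697] [[-0.57, 0.449, -0.688], [0.821, 0.333, -0.464], [0.021, -0.829, -0.558]]
```

View pics/top0.png

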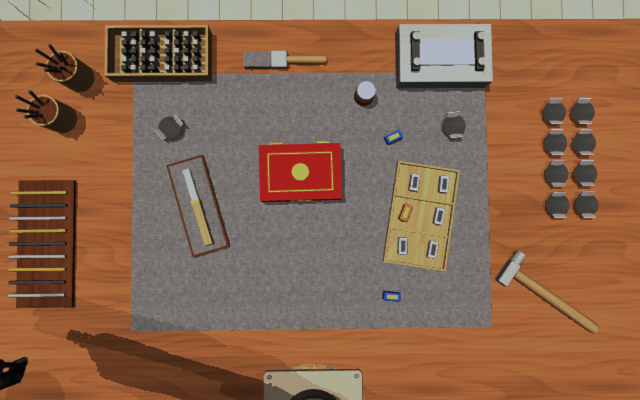

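View pics/scene0.png

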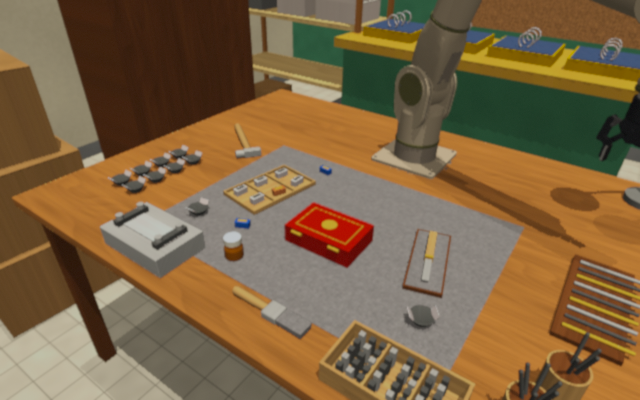

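The top view shows the case at (300,172), the rest and opener at (197,205) on the left, and the tray at (422,215) with 5 silver bars and a copper one at (405,213). Blue decoys sit at (393,137) and (391,296). The scene view agrees.

```bash
cat > m.py <<'E'
from h import *
def blobs(mask,roi,amin,amax=1e9):
    m=np.zeros_like(mask); x0,y0,x1,y1=roi; m[y0:y1,x0:x1]=mask[y0:y1,x0:x1]
    cs=cv2.findContours(m,cv2.RETR_EXTERNAL,cv2.CHAIN_APPROX_NONE)[0]
    return [k for k in cs if amin<=cv2.contourArea(k)<=amax]
def rect(c,k,z):
    P=ray(c,k.reshape(-1,2),z)[:,:2].astype(np.float32)*1000
    (x,y),(w,h),a=cv2.minAreaRect(P)
    if w<h: w,h=h,w; a+=90
    a=(a+90)%180-90
    return np.round([x,y,w,h,a],1)
E
python3 - <<'E'
from m import *
c=cam('top'); im=c['image']; hsv=cv2.cvtColor(im,cv2.COLOR_BGR2HSV); H,S,V=cv2.split(hsv)
red=(((H<6)|(H>174))&(S>170)&(V>60)).astype(np.uint8)
red=cv2.morphologyEx(red,cv2.MORPH_CLOSE,np.ones((9,9)))
for k in blobs(red,(230,120,370,230),500): print('case',rect(c,k,.052), 'front/bottom rows', k.reshape(-1,2).min(0),k.reshape(-1,2).max(0))
hand=((H>15)&(H<30)&(S>100)&(V>150)).astype(np.uint8)
for k in blobs(hand,(165,150,230,260),60): print('handle',rect(c,k,.028))
bl=((S<40)&(V>170)).astype(np.uint8)
for k in blobs(bl,(165,150,230,260),40): print('blade',rect(c,k,.0213))
dark=cv2.morphologyEx((((S>90)&(H<14)&(V<140)).astype(np.uint8)),cv2.MORPH_CLOSE,np.ones((3,3)))
for k in blobs(dark,(155,140,240,265),300): print('rest',rect(c,k,.012))
tray=cv2.morphologyEx(((H>12)&(H<32)&(S>70)&(V>110)).astype(np.uint8),cv2.MORPH_CLOSE,np.ones((15,15)))
for k in blobs(tray,(370,150,475,280),2000): print('tray',rect(c,k,.015))
for k in blobs(((S<70)).astype(np.uint8),(383,160,462,272),30,900): print('silver?',cv2.contourArea(k),rect(c,k,.025))
for k in blobs(((H<18)&(S>150)&(V>100)).astype(np.uint8),(383,160,462,272),30,900): print('copper?',cv2.contourArea(k),rect(c,k,.025))
cv2.imwrite('pics/crop1.png',cv2.resize(im[120:290,150:480],None,fx=2.4,fy=2.4,interpolation=cv2.INTER_CUBIC))
E
```

```text
case [580.   25.6 189.3 130.3 -88.8] front/bottom rows [259 143] [341 200]
handle [463.1 257.7 102.5  17.8  17.2]
blade [554.9 287.1  73.9  14.2  17.8]
rest [505.3 271.  230.5  91.7  16.2]
tray [ 476.9 -263.6  245.2  150.3   -9.4]
silver? 259.5 [ 356.5 -238.6  141.7   21.1   89.4]
silver? 136.5 [ 396.8 -284.8   39.4   22.6  -10.8]
silver? 128.0 [ 406.1 -213.6   40.    19.    -1. ]
silver? 138.5 [ 475.8 -302.1   40.5   22.4  -12.6]
silver? 141.0 [ 551.6 -314.8   40.9   23.    -6. ]
silver? 131.5 [ 556.2 -245.1   40.7   21.9   -9.3]
copper? 112.0 [ 484.1 -223.3   38.9   19.2  -22.1]
```

View pics/crop1.png

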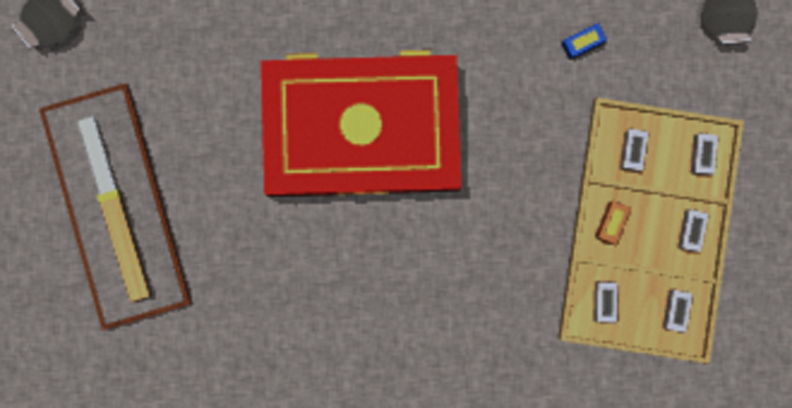

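The crop confirms it: 5 silver bars, and the copper bar in the middle compartment. The case is at (580,26) with yaw 1.2°, and the opener handle is along 17.3°. I'll move above the opener now.

>>> step_arm --pt "0.3 259 -320 -80 0 0 0.668" --pt "0.3 259 -320 -80 0 0 0.668" --pt "0.3 259 -320 -80 0 0 0.668" --pt "0.3 259 -320 -80 0 0 0.668" --pt "0.3 259 -320 -80 0 0 0.668" --pt "0.3 259 -320 -80 0 0 0.668" --pt "0.3 259 -320 -80 0 0 0.668" --pt "0.3 259 -320 -80 0 0 0.668" --pt "0.3 259 -320 -80 0 0 0.668" --pt "0.3 259 -320 -80 0 0 0.668" --grip_force 60

```text
clock: 1.15
position: [0.4847, 0.259, 0.1503]
ee_rot: [-0.147, 0.989, -0.001, -0.0]
ft_force: [-1.1, -0.2, 0.1]
grip_width: 0.699
grasp_force: 0.0
```

>>> step_arm --pt "0.3 0 0 0 0 0 0" --pt "0.3 0 0 0 0 0 0" --pt "0.3 0 0 0 0 0 0"

```text
clock: 1.45
position: [0.4818, 0.2651, 0.1515]
ee_rot: [-0.152, 0.988, 0.0, 0.0]
ft_force: [-0.1, 0.3, -0.0]
grip_width: 0.701
grasp_force: 0.0
```

Run:
```python
from h import *
st(); c=cam('wrist'); cv2.imwrite('pics/w1.png',c['image']); print(np.round(c['mount'],3).tolist(),np.round(c['o'],3))
print(proj(c,[[.4821,.2636,.02],[.589,.297,.02],[.463,.2577,.028],[.505,.271,.012]]))
```

```text
t 1.45 pos [481.8 265.1 151.5] rotm z,y [[-0.0, 0.001, -1.0], [-0.3, 0.954, 0.001]] F [-0.1  0.3 -0. ] gw 0.701 gf 0.0 q [-0.67  0.22  0.1   1.77 -0.03  1.15  1.31]
[[0.001, -0.963, -0.268, 0.068], [1.0, 0.0, 0.001, 0.001], [-0.001, -0.268, 0.963, -0.143], [0.0, 0.0, 0.0, 1.0]] [0.417 0.245 0.295]
[[314.81013756 189.49526513]
 [314.81508029 313.20750895]
 [314.82022785 166.40998755]
 [315.158677   215.20659404]]
```

View pics/w1.png

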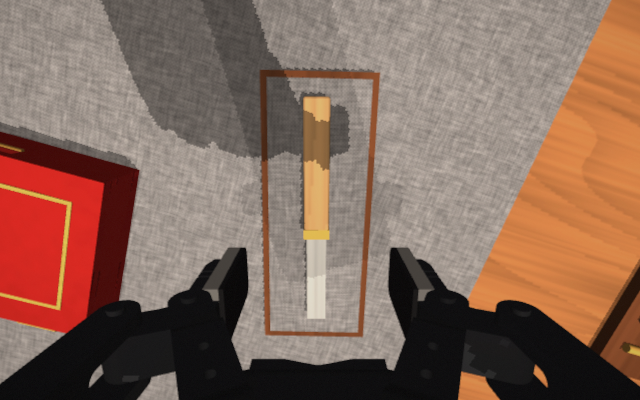

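The wrist view shows the handle at rows 97–240, centred on column 316, with the tip at about (315,318). That's within 1–2 mm of my estimate, so I'll descend and grip.

>>> step_arm --pt "0.4 0 0 -50 0 0 0" --pt "0.4 0 0 -95 0 0 0" --pt "0.4 0 0 -120 0 0 0" --pt "0.4 0 0 -130 0 0 0" --pt "0.4 0 0 -135 0 0 0" --pt "0.4 0 0 -136 0 0 0" --pt "0.4 0 0 -136 0 0 0" --grip_force 110

```text
clock: 2.2
position: [0.4834, 0.2644, 0.0167]
ee_rot: [-0.151, 0.989, 0.001, 0.001]
ft_force: [0.0, 0.2, 0.3]
grip_width: 0.599
grasp_force: 0.0
```

>>> step_arm --pt "1 0 0 0 0 0 0" --pt "1 0 0 0 0 0 0" --pt "1 0 0 0 0 0 0" --pt "1 0 0 0 0 0 0" --pt "1 0 0 0 0 0 0" --pt "1 0 0 0 0 0 0" --pt "1 0 0 0 0 0 0"

```text
clock: 2.9
position: [0.4831, 0.264, 0.0166]
ee_rot: [-0.15, 0.989, 0.0, 0.001]
ft_force: [-2.4, -1.6, 9.7]
grip_width: 0.199
grasp_force: 108.4
```

>>> step_arm --pt "1 0 0 40 0 0 0" --pt "1 0 0 80 0 0 0" --pt "1 0 0 100 0 0 0" --pt "1 -20 -40 110 0 0 -0.05" --pt "1 -40 -80 110 0 0 -0.12" --pt "1 -55 -120 110 0 0 -0.18" --pt "1 -70 -160 110 0 0 -0.23" --pt "1 -78 -200 110 0 0 -0.28" --pt "1 -81 -230 110 0 0 -0.281" --pt "1 -81 -242 110 0 0 -0.281"

```text
clock: 3.9
position: [0.401, 0.0191, 0.1257]
ee_rot: [-0.009, 1.0, 0.0, 0.0]
ft_force: [0.0, 0.3, -0.7]
grip_width: 0.188
grasp_force: 108.1
```

>>> step_arm --pt "1 0 0 0 0 0 0" --pt "1 0 0 0 0 0 0" --pt "1 0 0 0 0 0 0" --pt "1 0 0 0 0 0 0"

```text
clock: 4.3
position: [0.4017, 0.0227, 0.1253]
ee_rot: [-0.012, 1.0, -0.0, -0.0]
ft_force: [0.1, 0.8, -1.0]
grip_width: 0.203
grasp_force: 108.1
```

Run:
```python
from h import *
st(); c=cam('wrist'); cv2.imwrite('pics/w2.png',c['image'])
o=manip.get_obs();P=np.array(o['position']);M=R.from_quat(o['ee_rot']).as_matrix()
print('pred tip px',proj(c,P+M@np.array([[-.111,0,-.0034],[-.111,.008,-.0034],[-.111,-.008,-.0034],[-.034,0,-.0034]]).T.T[0]), [proj(c,P+M@np.array(v)).round(0).tolist() for v in([-.111,0,-.0034],[-.034,0,-.0034])])
print('slot px',proj(c,[[.515,.0242,.04],[.5155,-.0008,.036],[.5145,.0492,.036],[.515,.024,.044],[.515,.024,.052]]))
```

```text
t 4.3 pos [401.7  22.7 125.3] rotm z,y [[-0.0, -0.0, -1.0], [-0.023, 1.0, -0.0]] F [ 0.1  0.8 -1. ] gw 0.203 gf 108.1 q [-0.47 -0.08  0.29  2.15  0.03  1.07  1.4 ]
pred tip px [[316.03388006 462.78965137]] [[[316.0, 463.0]], [[316.0, 333.0]]]
slot px [[315.33206351 350.42968926]
 [282.72253576 346.82307433]
 [347.99698755 346.99450521]
 [315.03004246 354.047796  ]
 [314.9521055  361.62024014]]
```

View pics/w2.png

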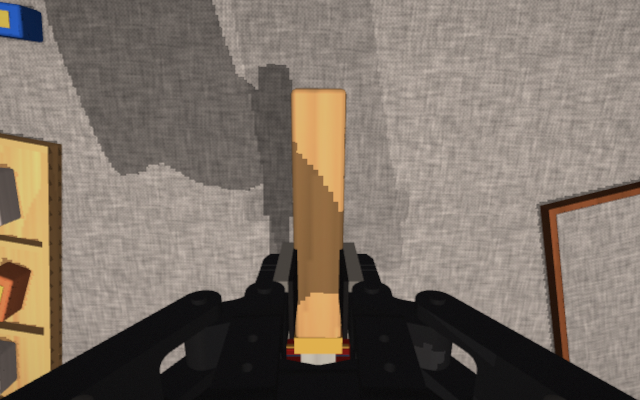

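The handle is square in the grip, at columns 292–346. The blade is hidden from this camera, so I'll descend in front of the slot and check with the other two.

>>> step_arm --pt "1 -5 0 -20 0 0 0" --pt "1 -10 0 -50 0 0 0" --pt "1 -10 0 -75 0 0 0" --pt "1 -10 0 -88 0 0 0" --pt "1 -10 0 -88 0 0 0" --pt "1 -10 0 -88 0 0 0"

```text
clock: 4.95
position: [0.3918, 0.0219, 0.0377]
ee_rot: [-0.011, 1.0, -0.0, -0.0]
ft_force: [0.3, -0.2, 0.0]
grip_width: 0.196
grasp_force: 111.6
```

Run:
```python
from h import *
st()
o=manip.get_obs();P=np.array(o['position']);M=R.from_quat(o['ee_rot']).as_matrix()
tip=P+M@np.array([-.111,0,-.0034]); print('tip pred',tip)
t=cam('top'); s=cam('scene')
print(proj(t,[tip]),proj(t,[[.515,.0242,.052]]))
a=t['image'][170:270,250:350]; b=s['image'][180:280,270:390]
print(proj(s,[tip]),proj(s,[[.515,.0242,.04]]))
cv2.imwrite('pics/ts2.png',np.hstack([cv2.resize(a,(500,500),interpolation=cv2.INTER_CUBIC)[:, :300] if 0 else cv2.resize(a,(380,380),interpolation=cv2.INTER_CUBIC),cv2.resize(b,(420,380),interpolation=cv2.INTER_CUBIC)]))
```

```text
t 4.95 pos [391.8  21.9  37.7] rotm z,y [[-0.0, -0.0, -1.0], [-0.022, 1.0, -0.0]] F [ 0.3 -0.2  0. ] gw 0.196 gf 111.6 q [-0.47  0.04  0.3   2.26 -0.02  0.84  1.44]
tip pred [0.50274848 0.02434052 0.04106124]
[[300.79580431 205.14622862]] [[300.7575703  199.65963985]]
[[345.1627141  213.70840308]] [[342.64648917 216.11232933]]
```

View pics/ts2.png

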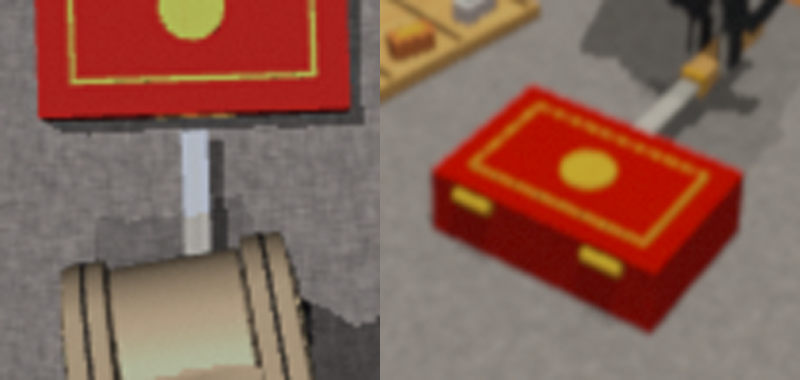

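In the top crop the tip is at about pixel (301,204), as predicted and in line with the slot, roughly 10 mm short of it. I'll ease it in.

>>> step_arm --pt "1 3 0 -1 0 0 0" --pt "1 7 0 -1 0 0 0" --pt "1 11 0 -1 0 0 0" --pt "1 14 0 -1 0 0 0" --pt "1 17 0 -1 0 0 0" --pt "1 17 0 -1 0 0 0"

```text
clock: 5.65
position: [0.409, 0.0217, 0.0364]
ee_rot: [-0.011, 1.0, -0.0, 0.0]
ft_force: [0.2, 0.6, -0.5]
grip_width: 0.19
grasp_force: 111.5
```

>>> step_arm --pt "1 5 0 0 0 0 0" --pt "1 10 0 0 0 0 0" --pt "1 16 0 0 0 0 0" --pt "1 22 0 0 0 0 0" --pt "1 22 0 4 0 0 0" --pt "1 22 0 8 0 0 0" --pt "1 22 0 12 0 0 0" --pt "1 22 0 16 0 0 0" --pt "1 22 0 20 0 0 0" --pt "1 22 0 20 0 0 0"

```text
clock: 6.65
position: [0.4305, 0.0217, 0.0568]
ee_rot: [-0.011, 1.0, 0.0, 0.0]
ft_force: [0.1, 0.3, -2.4]
grip_width: 0.193
grasp_force: 111.4
```

The blade is lifting the cover: −2.4 N on the tool, about 0.17 rad. I'll continue along the arc.

>>> step_arm --pt "1 2 0 8 0 0 0" --pt "1 3 0 13 0 0 0" --pt "1 5 0 18 0 0 0" --pt "1 5 0 18 0 0 0" --pt "1 5 0 18 0 0 0" --pt "1 9 0 28 0 0 0" --pt "1 14 0 37 0 0 0" --pt "1 18 0 43 0 0 0" --pt "1 23 0 50 0 0 0" --pt "1 28 0 55 0 0 0"

```text
clock: 7.65
position: [0.4592, 0.0218, 0.1121]
ee_rot: [-0.011, 1.0, 0.0, 0.0]
ft_force: [-2.1, 1.3, -0.6]
grip_width: 0.196
grasp_force: 111.5
```

Run:
```python
from h import *
st()
t=cam('top'); s=cam('scene')
cv2.imwrite('pics/ts3.png',np.hstack([cv2.resize(t['image'][110:250,230:370],(400,400)),cv2.resize(s['image'][140:280,250:390],(400,400))]))
```

```text
t 7.65 pos [459.2  21.8 112.1] rotm z,y [[0.001, 0.0, -1.0], [-0.021, 1.0, 0.0]] F [-2.1  1.3 -0.6] gw 0.196 gf 111.5 q [-0.46  0.07  0.32  2.04 -0.03  1.03  1.47]
```

View pics/ts3.png

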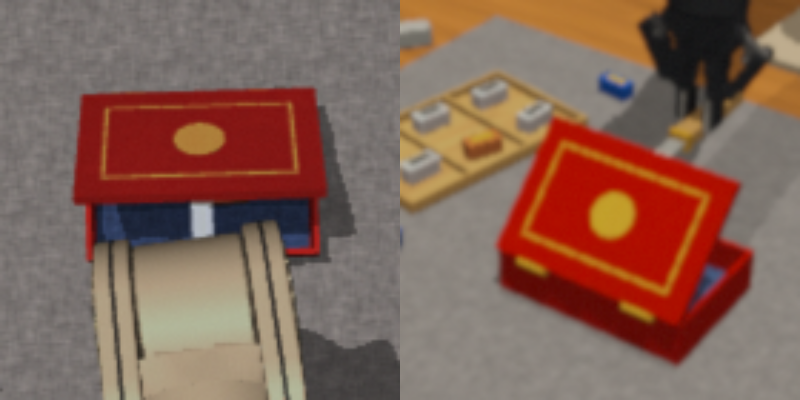

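The cover is up at about 0.75 rad, resting on the blade. I'll swing it the rest of the way.

>>> step_arm --pt "1 6 0 6 0 0 0" --pt "1 12 0 11 0 0 0" --pt "1 18 0 15 0 0 0" --pt "1 25 0 19 0 0 0" --pt "1 32 0 22 0 0 0" --pt "1 39 0 25 0 0 0" --pt "1 46 0 27 0 0 0" --pt "1 54 0 29 0 0 0" --pt "1 62 0 31 0 0 0" --pt "1 70 0 31 0 0 0"

```text
clock: 8.75
position: [0.5294, 0.0216, 0.1425]
ee_rot: [-0.011, 1.0, 0.0, 0.0]
ft_force: [-0.5, 0.6, -1.4]
grip_width: 0.194
grasp_force: 111.6
```

>>> step_arm --pt "1 8 0 0 0 0 0" --pt "1 15 0 0 0 0 0" --pt "1 20 0 0 0 0 0" --pt "1 23 0 0 0 0 0" --pt "1 23 0 0 0 0 0" --pt "1 13 0 0 0 0 0" --pt "1 -17 0 10 0 0 0" --pt "1 -50 0 20 0 0 0" --pt "1 -80 0 20 0 0 0" --pt "1 -80 0 20 0 0 0"

```text
clock: 9.75
position: [0.4453, 0.0215, 0.1625]
ee_rot: [-0.011, 1.0, 0.001, -0.0]
ft_force: [-0.5, 0.3, -1.2]
grip_width: 0.191
grasp_force: 111.7
```

Run:
```python
from h import *
st()
t=cam('top'); s=cam('scene')
cv2.imwrite('pics/ts4.png',np.hstack([cv2.resize(t['image'][110:250,230:370],(400,400)),cv2.resize(s['image'][110:280,250:420],(400,400))]))
```

```text
t 9.75 pos [445.3  21.5 162.5] rotm z,y [[-0.0, 0.001, -1.0], [-0.021, 1.0, 0.001]] F [-0.5  0.3 -1.2] gw 0.191 gf 111.7 q [-0.47 -0.02  0.32  2.02  0.01  1.15  1.44]
```

View pics/ts4.png

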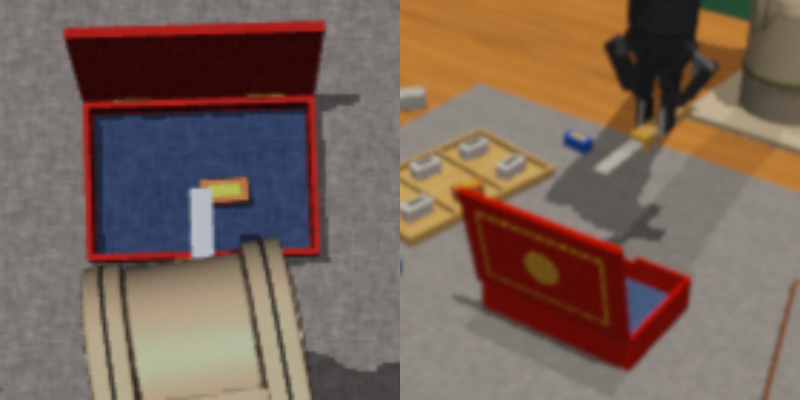

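The cover stands past vertical at about 1.7 rad, and the copper bar is visible on the case floor. I'll return the opener to its rest.

>>> step_arm --pt "1 0 0 20 0 0 0" --pt "1 0 40 20 0 0 0.05" --pt "1 5 85 20 0 0 0.1" --pt "1 15 130 10 0 0 0.2" --pt "1 25 175 -20 0 0 0.281" --pt "1 34 215 -50 0 0 0.281" --pt "1 38 242 -80 0 0 0.281" --pt "1 38 243 -115 0 0 0.281" --pt "1 38 243 -130 0 0 0.281" --pt "1 38 243 -135 0 0 0.281"

```text
clock: 10.85
position: [0.4861, 0.2634, 0.0256]
ee_rot: [-0.15, 0.989, -0.001, -0.001]
ft_force: [-0.1, -0.2, -0.3]
grip_width: 0.192
grasp_force: 111.7
```

>>> step_arm --pt "1 0 0 -6 0 0 0" --pt "1 0 0 -10 0 0 0" --pt "1 0 0 -11 0 0 0" --pt "1 0 0 -11 0 0 0" --pt "0.85 0 0 -11 0 0 0" --pt "0.7 0 0 -11 0 0 0" --pt "0.5 0 0 -11 0 0 0" --pt "0.5 0 0 -10 0 0 0" --pt "0.5 0 0 20 0 0 0" --pt "0.5 0 0 60 0 0 0"

```text
clock: 11.85
position: [0.4853, 0.2639, 0.0866]
ee_rot: [-0.151, 0.989, -0.001, -0.002]
ft_force: [0.8, 0.7, 0.5]
grip_width: 0.5
grasp_force: 0.0
```

```bash
cat > bars.py <<'E'
from m import *
t=cam('top'); H,S,V=cv2.split(cv2.cvtColor(t['image'],cv2.COLOR_BGR2HSV))
def tray():
    for k in blobs((S<70).astype(np.uint8),(383,160,462,272),60,500): print('silver',cv2.contourArea(k),rect(t,k,.025))
    for k in blobs(((H<18)&(S>150)&(V>100)).astype(np.uint8),(383,160,462,272),30,900): print('copper',cv2.contourArea(k),rect(t,k,.025))
def case():
    for k in blobs((S<70).astype(np.uint8),(265,145,338,202),60,500): print('case silver',cv2.contourArea(k),rect(t,k,.032))
def opener():
    for k in blobs(((H>15)&(H<30)&(S>100)&(V>150)).astype(np.uint8),(165,150,230,260),60): print('handle',rect(t,k,.028))
E
python3 - <<'E'
from bars import *
st(); tray(); opener()
m=((H>6)&(H<32)&(S>120)&(V>90)).astype(np.uint8)
for k in blobs(m,(262,147,340,198),30): print('cop2',cv2.contourArea(k),rect(t,k,.032),k.reshape(-1,2).mean(0))
E
```

```text
t 11.9 pos [489.  266.   94.6] rotm z,y [[0.006, 0.004, -1.0], [-0.297, 0.955, 0.002]] F [3.4 2.2 7.2] gw 0.503 gf 0.0 q [-0.69  0.29  0.13  1.82 -0.04  1.03  1.33]
silver 259.5 [ 356.5 -238.6  141.7   21.1   89.4]
silver 137.0 [ 396.8 -284.8   39.4   22.6  -10.8]
silver 129.0 [ 406.1 -213.6   40.    19.    -1. ]
silver 138.5 [ 475.8 -302.1   40.5   22.4  -12.6]
silver 141.0 [ 551.6 -314.8   40.9   23.    -6. ]
silver 132.0 [ 556.2 -245.1   40.7   21.9   -9.3]
cop2 111.5 [571.7   7.   37.7  18.9  89.6] [308.20930233 176.27906977]
```

>>> step_arm --pt "0.4 0 0 60 0 0 0" --pt "0.4 0 0 100 0 0 -0.1" --pt "0.4 10 -40 100 0 0 -0.25" --pt "0.4 20 -80 100 0 0 -0.4" --pt "0.4 30 -120 100 0 0 -0.55" --pt "0.4 45 -160 100 0 0 -0.7" --pt "0.4 60 -200 100 0 0 -0.85" --pt "0.4 75 -235 100 0 0 -1.0" --pt "0.4 84 -257 100 0 0 -1.15" --pt "0.4 84 -257 100 0 0 -1.3" --grip_force 80

```text
clock: 12.9
position: [0.5714, 0.0031, 0.1876]
ee_rot: [0.484, 0.875, -0.0, 0.001]
ft_force: [0.1, -0.2, -1.6]
grip_width: 0.603
grasp_force: 0.0
```

>>> step_arm --pt "0.4 0 0 0 0 0 -0.15" --pt "0.4 0 0 0 0 0 -0.3" --pt "0.4 0 0 0 0 0 -0.45" --pt "0.4 0 0 0 0 0 -0.573" --pt "0.4 0 0 0 0 0 -0.573" --pt "0.4 0 0 0 0 0 -0.573" --pt "0.4 0 0 0 0 0 -0.573"

```text
clock: 13.6
position: [0.5706, 0.0077, 0.1874]
ee_rot: [0.706, 0.708, 0.0, 0.0]
ft_force: [0.4, -0.0, 0.4]
grip_width: 0.604
grasp_force: 0.0
```

Run:
```python
from bars import *
st(); opener(); w=cam('wrist'); h,s,v=cv2.split(cv2.cvtColor(w['image'],cv2.COLOR_BGR2HSV))
for k in blobs(((h>4)&(h<32)&(s>120)&(v>90)).astype(np.uint8),(0,0,640,400),200): print('wrist orange',cv2.contourArea(k),rect(w,k,.032))
cv2.imwrite('pics/wt5.png',np.hstack([w['image'],cv2.resize(t['image'][140:270,150:230],(160,260))[:, :160].copy() if 0 else cv2.copyMakeBorder(cv2.resize(t['image'][140:270,150:230],(160,260)),0,140,0,0,cv2.BORDER_CONSTANT)]))
```

```text
t 13.65 pos [570.6   7.7 187.4] rotm z,y [[0.0, 0.0, -1.0], [1.0, 0.002, 0.0]] F [ 0.1 -0.2  0.2] gw 0.602 gf 0.0 q [-0.54  0.26  0.53  1.69 -0.14  1.23  0.02]
handle [468.5 259.  104.9  19.2  18.5]
wrist orange 1003.5 [571.6   8.6  41.4  19.6 -86.9]
wrist orange 14401.0 [817.9 -24.  344.3  71.4 -76.3]
```

View pics/wt5.png

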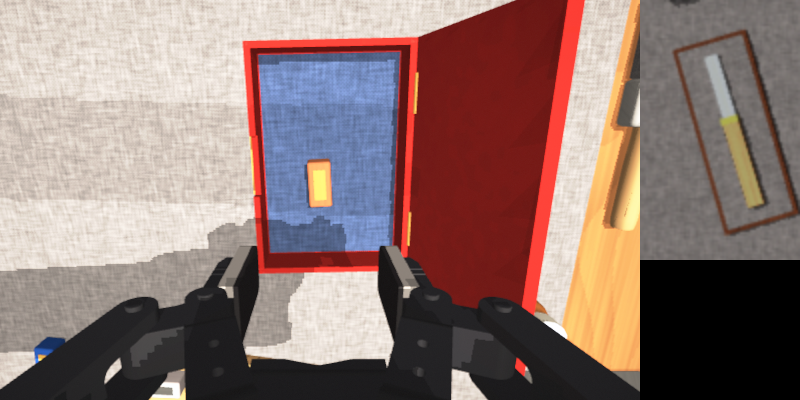

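The opener lies on its rest (right inset). The copper bar is at (319,183) in the wrist view, centred under the open fingers. I'll pick it up.

>>> step_arm --pt "0.4 1 0 -50 0 0 0" --pt "0.4 1 0 -95 0 0 0" --pt "0.5 1 0 -135 0 0 0" --pt "0.5 1 0 -158 0 0 0" --pt "0.5 1 0 -170 0 0 0" --pt "0.5 1 0 -172 0 0 0" --pt "1 1 0 -172 0 0 0" --pt "1 1 0 -172 0 0 0" --pt "1 1 0 -172 0 0 0" --pt "1 1 0 -172 0 0 0"

```text
clock: 14.7
position: [0.5728, 0.0077, 0.0171]
ee_rot: [0.707, 0.707, 0.001, 0.001]
ft_force: [-1.4, -1.0, 7.2]
grip_width: 0.215
grasp_force: 78.8
```

>>> step_arm --pt "1 0 0 0 0 0 0" --pt "1 0 0 0 0 0 0" --pt "1 0 0 40 0 0 0" --pt "1 0 0 80 0 0 0" --pt "1 0 0 100 0 0 0" --pt "1 0 0 100 0 0 0"

```text
clock: 15.3
position: [0.5737, 0.0078, 0.1192]
ee_rot: [0.707, 0.707, 0.003, 0.002]
ft_force: [0.0, 0.3, -1.6]
grip_width: 0.213
grasp_force: 78.5
```

>>> step_arm --pt "1 -10 -30 0 0 0 0.14" --pt "1 -20 -60 0 0 0 0.28" --pt "1 -30 -90 0 0 0 0.42" --pt "1 -40 -120 0 0 0 0.56" --pt "1 -50 -150 0 0 0 0.7" --pt "1 -60 -180 0 0 0 0.84" --pt "1 -70 -210 0 0 0 0.98" --pt "1 -80 -235 0 0 0 1.12" --pt "1 -90 -258 0 0 0 1.26" --pt "1 -97 -270 0 0 0 1.4"

```text
clock: 16.3
position: [0.4729, -0.2644, 0.1146]
ee_rot: [0.084, 0.996, -0.0, -0.001]
ft_force: [0.2, 0.5, -1.7]
grip_width: 0.209
grasp_force: 78.3
```

>>> step_arm --pt "1 0 0 -20 0 0 0" --pt "1 0 0 -40 0 0 0" --pt "1 0 0 -60 0 0 0" --pt "1 0 0 -60 0 0 0"

```text
clock: 16.7
position: [0.4724, -0.2613, 0.0524]
ee_rot: [0.085, 0.996, 0.001, -0.003]
ft_force: [0.3, 0.2, -2.3]
grip_width: 0.212
grasp_force: 78.4
```

Run:
```python
from bars import *
st(); tray(); s=cam('scene'); cv2.imwrite('pics/ts6.png',np.hstack([cv2.resize(t['image'][150:285,370:480],(400,490)),cv2.resize(s['image'][130:250,200:300],(400,490))]))
```

```text
t 16.75 pos [ 473.3 -261.8   54. ] rotm z,y [[-0.003, 0.001, -1.0], [0.17, 0.985, 0.0]] F [ 0.2  0.1 -1.1] gw 0.209 gf 78.4 q [ 0.04  0.34  0.45  1.89 -0.18  0.95  1.97]
silver 234.0 [ 357.4 -221.4  108.9   29.1  -85.5]
silver 123.0 [ 405.  -213.6   37.7   19.    -1. ]
silver 193.5 [ 482.  -248.6   49.4   38.    85.2]
silver 448.0 [ 432.6 -329.2  175.3   50.    -1.4]
silver 146.0 [ 549.5 -315.    45.    24.    -6. ]
silver 131.5 [ 556.2 -245.1   40.7   21.9   -9.3]
copper 40.0 [ 484.5 -223.    39.6   19.6  -20.7]
```

View pics/ts6.png

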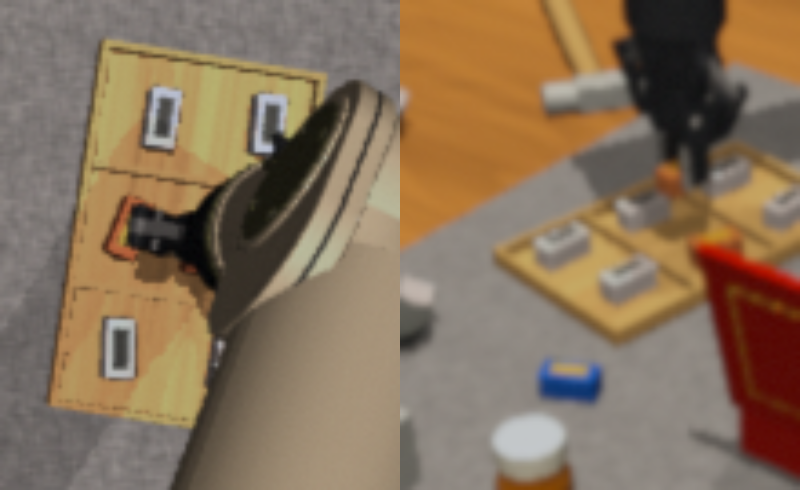

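Copper2 is held above the middle compartment, between its two neighbours. I'll lower and release.

>>> step_arm --pt "1 3.5 0 -15 0 0 0" --pt "1 3.5 0 -30 0 0 0" --pt "1 3.5 0 -39 0 0 0" --pt "1 3.5 0 -42 0 0 0" --pt "1 3.5 0 -42 0 0 0" --pt "0.72 3.5 0 -42 0 0 0" --pt "0.71 3.5 0 -42 0 0 0" --pt "0.71 3.5 0 -42 0 0 0" --pt "0.71 3.5 0 -20 0 0 0" --pt "0.71 3.5 0 20 0 0 0"

```text
clock: 17.8
position: [0.4764, -0.2615, 0.0742]
ee_rot: [0.085, 0.996, 0.0, -0.002]
ft_force: [0.5, -0.4, -0.1]
grip_width: 0.287
grasp_force: 0.0
```

>>> step_arm --pt "0.6 -20 50 30 0 0 0" --pt "0.6 -20 95 80 0 0 0" --pt "0.6 -20 140 80 0 0 0" --pt "0.6 -20 190 80 0 0 0" --pt "0.6 -20 190 80 0 0 0"

```text
clock: 18.3
position: [0.4585, -0.0674, 0.1567]
ee_rot: [0.083, 0.997, 0.001, 0.001]
ft_force: [-0.1, 0.0, -1.0]
grip_width: 0.401
grasp_force: 0.0
```

Run:
```python
from bars import *
st(); tray()
```

```text
t 18.35 pos [458.6 -66.7 156.5] rotm z,y [[0.002, 0.002, -1.0], [0.164, 0.987, 0.002]] F [ 0.8  1.6 -0.4] gw 0.401 gf 0.0 q [-0.27  0.02  0.33  1.99 -0.01  1.13  1.46]
silver 136.5 [ 396.8 -284.8   39.4   22.6  -10.8]
silver 138.5 [ 475.8 -302.1   40.5   22.4  -12.6]
silver 141.0 [ 551.6 -314.8   40.9   23.    -6. ]
silver 131.5 [ 556.2 -245.1   40.7   21.9   -9.3]
copper 104.5 [ 478.8 -261.6   39.5   20.2   -5.6]
```

>>> step_arm --pt "0.6 25 -45 0 0 0 0" --pt "0.6 50 -90 0 0 0 0" --pt "0.6 75 -135 -20 0 0 0" --pt "0.6 97 -175 -40 0 0 0" --pt "0.6 97 -179 -70 0 0 0" --pt "0.6 97 -179 -100 0 0 0" --pt "0.6 97 -179 -125 0 0 0" --pt "0.6 97 -179 -140 0 0 0" --pt "0.6 97 -179 -146 0 0 0" --pt "0.6 97 -179 -146 0 0 0"

```text
clock: 19.35
position: [0.555, -0.2515, 0.0094]
ee_rot: [0.085, 0.996, -0.0, -0.0]
ft_force: [-0.2, -0.3, 0.4]
grip_width: 0.399
grasp_force: 0.0
```

>>> step_arm --pt "1 0 0 0 0 0 0" --pt "1 0 0 0 0 0 0" --pt "1 0 0 0 0 0 0" --pt "1 0 0 0 0 0 0" --pt "1 0 0 0 0 0 0" --pt "1 0 0 20 0 0 0" --pt "1 0 0 60 0 0 0" --pt "1 0 0 100 0 0 0" --pt "1 0 0 100 0 0 0"

```text
clock: 20.25
position: [0.5581, -0.2529, 0.1157]
ee_rot: [0.086, 0.996, -0.001, 0.005]
ft_force: [0.6, -0.3, -1.8]
grip_width: 0.208
grasp_force: 78.5
```

>>> step_arm --pt "1 6 40 0 0 0 0.05" --pt "1 14 85 0 0 0 0.1" --pt "1 22 130 0 0 0 0.15" --pt "1 30 175 0 0 0 0.19" --pt "1 36 215 0 0 0 0.19" --pt "1 36 222 -20 0 0 0.19" --pt "1 36 222 -45 0 0 0.19" --pt "1 36 222 -60 0 0 0.19" --pt "1 36 222 -60 0 0 0.19" --pt "1 36 222 -60 0 0 0.19"

```text
clock: 21.25
position: [0.5912, -0.03, 0.0498]
ee_rot: [-0.009, 1.0, -0.0, 0.0]
ft_force: [0.7, -0.3, -0.9]
grip_width: 0.213
grasp_force: 78.6
```

>>> step_arm --pt "1 0 0 -15 0 0 0" --pt "1 0 0 -27 0 0 0" --pt "1 0 0 -32 0 0 0" --pt "1 0 0 -32 0 0 0" --pt "0.7 0 0 -32 0 0 0" --pt "0.7 0 0 -32 0 0 0" --pt "0.7 0 0 -32 0 0 0" --pt "0.7 0 0 0 0 0 0" --pt "0.7 0 0 40 0 0 0" --pt "0.6 0 0 60 0 0 0"

```text
clock: 22.25
position: [0.5923, -0.0295, 0.1123]
ee_rot: [-0.009, 1.0, 0.0, 0.002]
ft_force: [1.4, -0.1, -0.6]
grip_width: 0.401
grasp_force: 0.0
```

>>> step_arm --pt "0.6 -7 -48 0 0 0 -0.05" --pt "0.6 -14 -95 0 0 0 -0.1" --pt "0.6 -21 -140 0 0 0 -0.126" --pt "0.6 -28 -185 0 0 0 -0.126" --pt "0.6 -35 -230 0 0 0 -0.126" --pt "0.6 -39 -270 0 0 0 -0.126" --pt "0.6 -39 -286 -20 0 0 -0.126" --pt "0.6 -39 -286 -50 0 0 -0.126" --pt "0.6 -39 -286 -70 0 0 -0.126" --pt "0.6 -39 -286 -70 0 0 -0.126"

```text
clock: 23.25
position: [0.5502, -0.3144, 0.0361]
ee_rot: [0.053, 0.999, 0.001, -0.003]
ft_force: [-0.6, 0.6, -0.0]
grip_width: 0.4
grasp_force: 0.0
```

Run:
```python
from bars import *
st(); tray(); case()
```

```text
t 23.3 pos [ 551.2 -314.9   38.2] rotm z,y [[-0.003, 0.001, -1.0], [0.107, 0.994, 0.001]] F [-0.  -0.5  0.4] gw 0.401 gf 0.0 q [ 0.11  0.55  0.44  1.65 -0.27  1.01  2.1 ]
silver 224.5 [ 356.8 -211.5   87.4   21.1   89.4]
silver 123.0 [ 405.  -213.6   37.7   19.    -1. ]
silver 302.5 [ 397.  -321.3  104.2   63.9   -1.4]
silver 140.5 [ 475.9 -301.9   40.4   24.5   -6.5]
copper 117.0 [ 478.9 -261.3   40.2   21.4   -1.2]
copper 119.0 [ 484.3 -223.5   39.3   19.8  -22.8]
case silver 135.5 [ 5.892e+02 -2.860e+01  4.040e+01  1.890e+01 -5.000e-01]
```

>>> step_arm --pt "0.68 0 0 0 0 0 0" --pt "0.68 0 0 -10 0 0 0" --pt "0.68 0 0 -20 0 0 0" --pt "0.68 0 0 -27 0 0 0" --pt "0.68 0 0 -27 0 0 0" --pt "1 0 0 -27 0 0 0" --pt "1 0 0 -27 0 0 0" --pt "1 0 0 -27 0 0 0" --pt "1 0 0 -27 0 0 0"

```text
clock: 24.2
position: [0.5521, -0.3153, 0.0124]
ee_rot: [0.053, 0.999, 0.0, 0.0]
ft_force: [0.0, 0.7, -1.9]
grip_width: 0.209
grasp_force: 79.5
```

>>> step_arm --pt "1 0 0 20 0 0 0" --pt "1 0 0 60 0 0 0" --pt "1 8 40 75 0 0 0.05" --pt "1 14 85 75 0 0 0.1" --pt "1 20 130 75 0 0 0.126" --pt "1 26 175 75 0 0 0.126" --pt "1 32 220 75 0 0 0.126" --pt "1 38 265 75 0 0 0.126" --pt "1 41 310 75 0 0 0.126" --pt "1 41 340 60 0 0 0.126"

```text
clock: 25.2
position: [0.5946, 0.029, 0.0741]
ee_rot: [-0.011, 1.0, 0.001, 0.002]
ft_force: [0.2, 0.2, -2.4]
grip_width: 0.211
grasp_force: 79.6
```

>>> step_arm --pt "1 0 0 -15 0 0 0" --pt "1 0 0 -35 0 0 0" --pt "1 0 0 -40 0 0 0" --pt "1 0 0 -40 0 0 0"

```text
clock: 25.6
position: [0.5924, 0.0238, 0.0317]
ee_rot: [-0.009, 1.0, -0.0, -0.001]
ft_force: [0.3, 0.3, -0.9]
grip_width: 0.209
grasp_force: 79.5
```

>>> step_arm --pt "1 0 1 -8 0 0 0" --pt "1 0 1 -12 0 0 0" --pt "1 0 1 -12 0 0 0" --pt "0.7 0 1 -12 0 0 0" --pt "0.7 0 1 -12 0 0 0" --pt "0.7 0 1 -12 0 0 0" --pt "0.7 0 1 20 0 0 0" --pt "0.7 0 1 65 0 0 0" --pt "0.7 -8 -25 80 0 0 0" --pt "0.7 -20 -65 80 0 0 -0.04"

```text
clock: 26.6
position: [0.5754, -0.0383, 0.1157]
ee_rot: [0.008, 1.0, 0.001, 0.003]
ft_force: [0.2, -0.6, -0.8]
grip_width: 0.302
grasp_force: 0.0
```

>>> step_arm --pt "0.7 -16 -45 0 0 0 -0.04" --pt "0.7 -32 -90 0 0 0 -0.08" --pt "0.7 -48 -135 0 0 0 -0.12" --pt "0.7 -64 -180 0 0 0 -0.15" --pt "0.7 -80 -220 0 0 0 -0.15" --pt "0.7 -96 -262 0 0 0 -0.15" --pt "0.7 -96 -262 -30 0 0 -0.15" --pt "0.7 -96 -262 -70 0 0 -0.15" --pt "0.7 -96 -262 -70 0 0 -0.15"

```text
clock: 27.5
position: [0.4742, -0.3009, 0.0384]
ee_rot: [0.085, 0.996, 0.001, -0.003]
ft_force: [-1.3, 0.9, -0.1]
grip_width: 0.295
grasp_force: 0.0
```

Run:
```python
from bars import *
st(); tray(); case()
```

```text
t 27.55 pos [ 475.6 -301.6   41.1] rotm z,y [[-0.004, 0.002, -1.0], [0.17, 0.985, 0.001]] F [0.8 0.7 0.8] gw 0.302 gf 0.0 q [ 0.06  0.42  0.51  1.84 -0.24  0.95  2.08]
silver 256.5 [ 356.6 -231.6  127.6   21.1   89.4]
silver 136.5 [ 396.8 -284.8   39.4   22.6  -10.8]
silver 123.0 [ 405.  -213.6   37.7   19.    -1. ]
silver 234.0 [ 477.3 -289.3   54.2   41.1   86.5]
copper 35.5 [ 480.  -258.9   38.    16.6   -1.1]
copper 55.5 [ 484.  -223.4   39.    20.4  -21. ]
case silver 135.5 [ 5.892e+02 -2.860e+01  4.040e+01  1.890e+01 -5.000e-01]
case silver 140.0 [592.1  25.6  41.4  21.7   3.9]
```

>>> step_arm --pt "0.7 0 -1 -10 0 0 0" --pt "0.7 0 -1 -20 0 0 0" --pt "0.7 0 -1 -28 0 0 0" --pt "0.7 0 -1 -28 0 0 0" --pt "1 0 -1 -28 0 0 0" --pt "1 0 -1 -28 0 0 0" --pt "1 0 -1 -28 0 0 0" --pt "1 0 -1 -28 0 0 0" --pt "1 0 -1 10 0 0 0" --pt "1 0 -1 55 0 0 0"

```text
clock: 28.55
position: [0.4757, -0.3027, 0.0968]
ee_rot: [0.085, 0.996, 0.0, -0.002]
ft_force: [2.1, 0.4, -1.6]
grip_width: 0.206
grasp_force: 79.0
```

>>> step_arm --pt "1 14 46 20 0 0 0.03" --pt "1 28 92 20 0 0 0.06" --pt "1 42 138 20 0 0 0.1" --pt "1 56 184 20 0 0 0.14" --pt "1 70 230 20 0 0 0.18" --pt "1 84 276 20 0 0 0.19" --pt "1 98 322 20 0 0 0.19" --pt "1 110 362 20 0 0 0.19" --pt "1 114 382 5 0 0 0.19" --pt "1 114 382 -20 0 0 0.19"

```text
clock: 29.55
position: [0.5923, 0.0833, 0.0777]
ee_rot: [-0.012, 1.0, 0.001, 0.001]
ft_force: [-0.4, -0.3, -2.1]
grip_width: 0.205
grasp_force: 79.1
```

>>> step_arm --pt "1 0 0 -20 0 0 0" --pt "1 0 0 -40 0 0 0" --pt "1 0 0 -40 0 0 0" --pt "1 0 0 -40 0 0 0"

```text
clock: 29.95
position: [0.5909, 0.0781, 0.0373]
ee_rot: [-0.009, 1.0, -0.0, -0.0]
ft_force: [-0.4, -0.4, -2.0]
grip_width: 0.205
grasp_force: 79.0
```

>>> step_arm --pt "1 0 2 -10 0 0 0" --pt "1 0 2 -17 0 0 0" --pt "1 0 2 -19 0 0 0" --pt "1 0 2 -19 0 0 0" --pt "0.7 0 2 -19 0 0 0" --pt "0.7 0 2 -19 0 0 0" --pt "0.7 0 2 -19 0 0 0" --pt "0.7 0 2 20 0 0 0" --pt "0.7 0 2 65 0 0 0" --pt "0.7 -14 -25 80 0 0 0"

```text
clock: 30.95
position: [0.5799, 0.0575, 0.1214]
ee_rot: [-0.012, 1.0, 0.001, 0.003]
ft_force: [0.5, -1.2, 0.1]
grip_width: 0.302
grasp_force: 0.0
```

>>> step_arm --pt "0.7 -22 -42 0 0 0 -0.04" --pt "0.7 -44 -84 0 0 0 -0.08" --pt "0.7 -66 -126 0 0 0 -0.12" --pt "0.7 -88 -168 0 0 0 -0.16" --pt "0.7 -110 -210 0 0 0 -0.19" --pt "0.7 -132 -252 0 0 0 -0.19" --pt "0.7 -154 -294 0 0 0 -0.19" --pt "0.7 -180 -340 0 0 0 -0.19" --pt "0.7 -180 -340 -35 0 0 -0.19" --pt "0.7 -180 -340 -70 0 0 -0.19"

```text
clock: 31.95
position: [0.3968, -0.2885, 0.0473]
ee_rot: [0.087, 0.996, -0.001, 0.002]
ft_force: [0.8, 0.4, -0.9]
grip_width: 0.299
grasp_force: 0.0
```

>>> step_arm --pt "0.7 0 0 0 0 0 0" --pt "0.7 0 0 0 0 0 0" --pt "0.7 0 0 0 0 0 0"

```text
clock: 32.25
position: [0.3982, -0.2867, 0.0489]
ee_rot: [0.085, 0.996, -0.0, 0.001]
ft_force: [0.8, 0.1, 0.4]
grip_width: 0.301
grasp_force: 0.0
```

Run:
```python
from bars import *
st(); tray(); case()
w=cam('wrist'); h,s,v=cv2.split(cv2.cvtColor(w['image'],cv2.COLOR_BGR2HSV)); cv2.imwrite('pics/w7.png',w['image'])
```

```text
t 32.3 pos [ 398.2 -286.6   49. ] rotm z,y [[0.002, -0.001, -1.0], [0.169, 0.986, -0.0]] F [ 0.1 -0.1  0.3] gw 0.299 gf 0.0 q [-0.    0.26  0.59  2.03 -0.18  0.9   2.09]
silver 254.5 [ 356.5 -237.5  139.4   21.1   89.4]
silver 276.0 [ 399.1 -278.2   56.3   50.9   77.9]
silver 126.0 [ 406.1 -213.6   40.    19.    -1.1]
copper 40.5 [ 478.7 -261.2   39.3   19.5   -5.6]
case silver 135.5 [ 5.892e+02 -2.860e+01  4.040e+01  1.890e+01 -5.000e-01]
case silver 150.0 [ 5.90e+02  8.11e+01  4.03e+01  2.12e+01 -3.00e-01]
case silver 138.0 [ 5.92e+02  2.68e+01  4.03e+01  2.12e+01 -4.00e-01]
```

>>> step_arm --pt "0.7 -1 0 -15 0 0 0" --pt "0.7 -1 0 -28 0 0 0" --pt "0.7 -1 0 -37 0 0 0" --pt "0.7 -1 0 -37 0 0 0" --pt "1 -1 0 -37 0 0 0" --pt "1 -1 0 -37 0 0 0" --pt "1 -1 0 -37 0 0 0" --pt "1 -1 0 -37 0 0 0" --pt "1 -1 0 10 0 0 0" --pt "1 -1 0 55 0 0 0"

```text
clock: 33.35
position: [0.3949, -0.2861, 0.1028]
ee_rot: [0.086, 0.996, 0.0, -0.002]
ft_force: [1.3, 0.1, -1.5]
grip_width: 0.209
grasp_force: 78.8
```

>>> step_arm --pt "1 20 36 15 0 0 0.03" --pt "1 42 74 15 0 0 0.06" --pt "1 64 112 15 0 0 0.1" --pt "1 86 150 15 0 0 0.14" --pt "1 108 188 15 0 0 0.18" --pt "1 130 226 15 0 0 0.19" --pt "1 148 256 10 0 0 0.19" --pt "1 148 256 -20 0 0 0.19" --pt "1 148 256 -60 0 0 0.19" --pt "1 148 256 -65 0 0 0.19"

```text
clock: 34.35
position: [0.5418, -0.0299, 0.0338]
ee_rot: [-0.01, 1.0, -0.0, -0.003]
ft_force: [-0.7, -0.1, -1.3]
grip_width: 0.209
grasp_force: 79.0
```

>>> step_arm --pt "1 0 0 0 0 0 0" --pt "1 0 0 0 0 0 0" --pt "1 0 0 0 0 0 0"

```text
clock: 34.65
position: [0.5451, -0.0306, 0.0391]
ee_rot: [-0.009, 1.0, 0.0, 0.001]
ft_force: [0.6, 0.3, -1.9]
grip_width: 0.213
grasp_force: 78.9
```

>>> step_arm --pt "1 0 0 -10 0 0 0" --pt "1 0 0 -18 0 0 0" --pt "1 0 0 -20 0 0 0" --pt "1 0 0 -20 0 0 0" --pt "0.7 0 0 -20 0 0 0" --pt "0.7 0 0 -20 0 0 0" --pt "0.7 0 0 -20 0 0 0" --pt "0.7 0 0 20 0 0 0" --pt "0.7 0 0 65 0 0 0" --pt "0.7 -19 -24 75 0 0 0"

```text
clock: 35.65
position: [0.529, -0.0517, 0.1169]
ee_rot: [-0.012, 1.0, 0.001, 0.004]
ft_force: [1.7, -0.9, 0.4]
grip_width: 0.294
grasp_force: 0.0
```

>>> step_arm --pt "0.65 -24 -32 0 0 0 -0.03" --pt "0.65 -48 -64 0 0 0 -0.03" --pt "0.65 -72 -96 0 0 0 -0.03" --pt "0.65 -96 -128 0 0 0 -0.03" --pt "0.65 -120 -160 0 0 0 -0.03" --pt "0.65 -120 -160 -35 0 0 -0.03" --pt "0.65 -120 -160 -60 0 0 -0.03" --pt "0.65 -120 -160 -65 0 0 -0.03" --pt "0.65 -120 -160 -65 0 0 -0.03" --pt "0.65 -120 -160 -65 0 0 -0.03"

```text
clock: 36.65
position: [0.4058, -0.2145, 0.0484]
ee_rot: [0.005, 1.0, -0.0, 0.001]
ft_force: [0.1, 0.3, 0.4]
grip_width: 0.349
grasp_force: 0.0
```

Run:
```python
from bars import *
st(); tray(); case()
```

```text
t 36.7 pos [ 406.  -214.5   48.5] rotm z,y [[0.002, -0.0, -1.0], [0.01, 1.0, -0.0]] F [ 0.  -0.5  0. ] gw 0.351 gf 0.0 q [-0.13  0.18  0.56  2.11 -0.12  0.88  2.06]
silver 164.5 [ 359.6 -201.7   72.3   32.2  -76.1]
copper 108.0 [ 478.5 -261.7   39.    19.4   -8.3]
copper 111.5 [ 484.2 -223.2   38.9   19.3  -22.8]
case silver 141.5 [ 5.443e+02 -2.930e+01  4.020e+01  2.120e+01 -5.000e-01]
case silver 135.5 [ 5.892e+02 -2.860e+01  4.040e+01  1.890e+01 -5.000e-01]
case silver 150.0 [ 5.90e+02  8.11e+01  4.03e+01  2.12e+01 -3.00e-01]
case silver 138.5 [592.1  25.6  41.4  21.7   4. ]
```

>>> step_arm --pt "0.67 0 0 -15 0 0 0" --pt "0.67 0 0 -28 0 0 0" --pt "0.67 0 0 -37 0 0 0" --pt "0.67 0 0 -37 0 0 0" --pt "1 0 0 -37 0 0 0" --pt "1 0 0 -37 0 0 0" --pt "1 0 0 -37 0 0 0" --pt "1 0 0 -37 0 0 0" --pt "1 0 0 10 0 0 0" --pt "1 0 0 55 0 0 0"

```text
clock: 37.7
position: [0.4038, -0.2143, 0.1028]
ee_rot: [0.006, 1.0, -0.0, -0.002]
ft_force: [1.9, 0.5, -0.9]
grip_width: 0.209
grasp_force: 78.9
```

>>> step_arm --pt "1 20 34 15 0 0 0.03" --pt "1 40 69 15 0 0 0.03" --pt "1 60 104 15 0 0 0.03" --pt "1 80 138 15 0 0 0.03" --pt "1 100 172 15 0 0 0.03" --pt "1 120 206 15 0 0 0.03" --pt "1 138 239 10 0 0 0.03" --pt "1 138 239 -20 0 0 0.03" --pt "1 138 239 -60 0 0 0.03" --pt "1 138 239 -65 0 0 0.03"

```text
clock: 38.7
position: [0.5405, 0.0248, 0.0336]
ee_rot: [-0.01, 1.0, -0.001, -0.003]
ft_force: [-1.0, -0.2, -1.9]
grip_width: 0.206
grasp_force: 79.0
```

>>> step_arm --pt "1 0 0 0 0 0 0" --pt "1 0 0 0 0 0 0" --pt "1 0 0 0 0 0 0"

```text
clock: 39.0
position: [0.5442, 0.0246, 0.0392]
ee_rot: [-0.009, 1.0, 0.0, 0.001]
ft_force: [-0.3, 1.0, -2.3]
grip_width: 0.212
grasp_force: 78.9
```

>>> step_arm --pt "1 0 0 -10 0 0 0" --pt "1 0 0 -18 0 0 0" --pt "1 0 0 -20 0 0 0" --pt "1 0 0 -20 0 0 0" --pt "0.7 0 0 -20 0 0 0" --pt "0.7 0 0 -20 0 0 0" --pt "0.7 0 0 -20 0 0 0" --pt "0.7 0 0 20 0 0 0" --pt "0.8 0 0 65 0 0 0" --pt "0.9 0 30 110 0 0 0"

```text
clock: 40.0
position: [0.5431, 0.0486, 0.1456]
ee_rot: [-0.007, 1.0, -0.001, 0.0]
ft_force: [1.8, 0.8, -0.0]
grip_width: 0.101
grasp_force: 0.0
```

>>> step_arm --pt "1 0 50 50 0 0 0" --pt "1 0 100 100 0 0 0" --pt "1 0 120 100 0 0 0" --pt "1 0 120 100 0 0 0" --pt "1 0 120 100 0 0 0"

```text
clock: 40.5
position: [0.543, 0.1742, 0.2443]
ee_rot: [-0.011, 1.0, 0.0, 0.0]
ft_force: [0.6, 0.5, -0.1]
grip_width: -0.002
grasp_force: 0.0
```

Run:
```python
from bars import *
st(); tray(); case(); opener(); s=cam('scene'); cv2.imwrite('pics/ts8.png',np.hstack([cv2.resize(t['image'][80:280,150:480],(500,303)),cv2.resize(s['image'][110:280,200:400],(300,303))]))
```

```text
t 40.55 pos [543.  172.2 243.4] rotm z,y [[-0.0, -0.001, -1.0], [-0.02, 1.0, -0.001]] F [-0.4 -1.8  0.1] gw 0.003 gf 0.0 q [-0.65  0.2   0.3   1.61 -0.06  1.34  1.25]
silver 259.5 [ 356.5 -238.6  141.7   21.1   89.4]
copper 110.5 [ 484.2 -223.2   38.9   19.3  -22.8]
case silver 143.0 [ 5.423e+02  2.490e+01  4.010e+01  2.120e+01 -4.000e-01]
case silver 141.5 [ 5.443e+02 -2.930e+01  4.020e+01  2.120e+01 -5.000e-01]
case silver 135.5 [ 5.892e+02 -2.860e+01  4.040e+01  1.890e+01 -5.000e-01]
case silver 150.0 [ 5.90e+02  8.11e+01  4.03e+01  2.12e+01 -3.00e-01]
case silver 139.0 [592.1  25.6  41.4  21.7   3.9]
```

View pics/ts8.png

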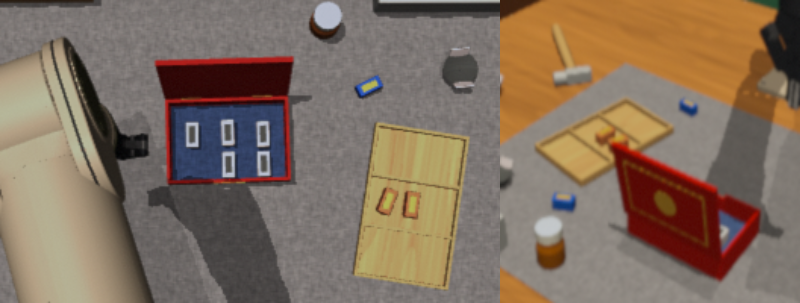

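Five silver bars lie flat in the case, both copper bars are in the middle compartment, and the cover is still open. I'll go behind the cover to shut it.

>>> step_arm --pt "1 40 0 20 0 0 0" --pt "1 85 -15 20 0 0 0" --pt "1 125 -45 20 0 0 0" --pt "1 160 -80 20 0 0 0" --pt "1 175 -120 20 0 0 0" --pt "1 175 -140 0 0 0 0" --pt "1 175 -140 -40 0 0 0" --pt "1 175 -140 -80 0 0 0" --pt "1 175 -140 -100 0 0 0" --pt "1 175 -140 -100 0 0 0"

```text
clock: 41.6
position: [0.7154, 0.0301, 0.139]
ee_rot: [-0.008, 1.0, -0.001, -0.004]
ft_force: [0.8, 0.4, -0.8]
grip_width: -0.0
grasp_force: 0.0
```

>>> step_arm --pt "1 -10 0 0 0 0 0" --pt "1 -20 0 0 0 0 0" --pt "1 -30 0 1 0 0 0" --pt "1 -40 0 1 0 0 0" --pt "1 -50 0 2 0 0 0" --pt "1 -60 0 2 0 0 0" --pt "1 -60 0 2 0 0 0"

```text
clock: 42.3
position: [0.6576, 0.0315, 0.1472]
ee_rot: [-0.009, 1.0, 0.0, 0.0]
ft_force: [0.1, 0.3, 0.3]
grip_width: -0.002
grasp_force: 0.0
```

>>> step_arm --pt "1 -10 0 -3 0 0 0" --pt "1 -20 0 -4 0 0 0" --pt "1 -30 0 -7 0 0 0" --pt "1 -40 0 -10 0 0 0" --pt "1 -49 0 -14 0 0 0" --pt "1 -57 0 -19 0 0 0" --pt "1 -66 0 -25 0 0 0" --pt "1 -73 0 -32 0 0 0" --pt "1 -79 0 -40 0 0 0" --pt "1 -85 0 -48 0 0 0"

```text
clock: 43.3
position: [0.5726, 0.0324, 0.0973]
ee_rot: [-0.01, 1.0, 0.0, -0.0]
ft_force: [1.7, -0.2, 0.2]
grip_width: -0.001
grasp_force: 0.5
```

>>> step_arm --pt "1 -4 0 -7 0 0 0" --pt "1 -7 0 -13 0 0 0" --pt "1 -10 0 -20 0 0 0" --pt "1 -12 0 -27 0 0 0" --pt "1 -13 0 -31 0 0 0" --pt "1 -14 0 -35 0 0 0" --pt "1 -15 0 -38 0 0 0" --pt "1 -15 0 -40 0 0 0"

```text
clock: 44.1
position: [0.558, 0.0325, 0.0577]
ee_rot: [-0.01, 1.0, 0.0, -0.0]
ft_force: [-1.3, -0.1, 0.4]
grip_width: 0.003
grasp_force: 0.5
```

Next, the last few millimetres, slowly and watching the force.

>>> step_arm --pt "1 -4 0 -2 0 0 0" --pt "1 -8 0 -3 0 0 0" --pt "1 -8 0 -4 0 0 0" --pt "1 -8 0 -5 0 0 0" --pt "1 -8 0 -6 0 0 0" --pt "1 -8 0 -6 0 0 0"

```text
clock: 44.7
position: [0.5501, 0.0325, 0.0521]
ee_rot: [-0.01, 1.0, 0.0, -0.0]
ft_force: [-2.1, -1.0, 4.1]
grip_width: -0.0
grasp_force: 2.0
```

>>> step_arm --pt "1 0 0 -1 0 0 0" --pt "1 0 0 -2 0 0 0" --pt "1 0 0 -2 0 0 0"

```text
clock: 45.0
position: [0.5501, 0.0325, 0.0518]
ee_rot: [-0.009, 1.0, 0.001, -0.0]
ft_force: [-11.2, -0.5, 26.0]
grip_width: 0.0
grasp_force: 12.8
```

>>> step_arm --pt "1 0 0 20 0 0 0" --pt "1 0 0 60 0 0 0" --pt "1 0 50 100 0 0 0" --pt "1 0 100 150 0 0 0" --pt "1 -20 150 160 0 0 0" --pt "1 -20 170 160 0 0 0" --pt "1 -20 170 160 0 0 0" --pt "1 -20 170 160 0 0 0"

```text
clock: 45.8
position: [0.5298, 0.2041, 0.21]
ee_rot: [-0.011, 1.0, 0.0, 0.0]
ft_force: [-0.4, -1.0, -0.4]
grip_width: 0.002
grasp_force: 0.0
```

Run:
```python
from bars import *
st(); s=cam('scene'); cv2.imwrite('pics/ts9.png',np.hstack([cv2.resize(t['image'][80:280,150:480],(500,303)),cv2.resize(s['image'][150:280,270:400],(300,303))]))
```

```text
t 45.85 pos [530.1 202.1 209.6] rotm z,y [[-0.0, -0.0, -1.0], [-0.02, 1.0, -0.0]] F [ 0.2 -0.8 -0.8] gw 0.002 gf 0.0 q [-0.68  0.22  0.27  1.66 -0.06  1.27  1.2 ]
```

View pics/ts9.png

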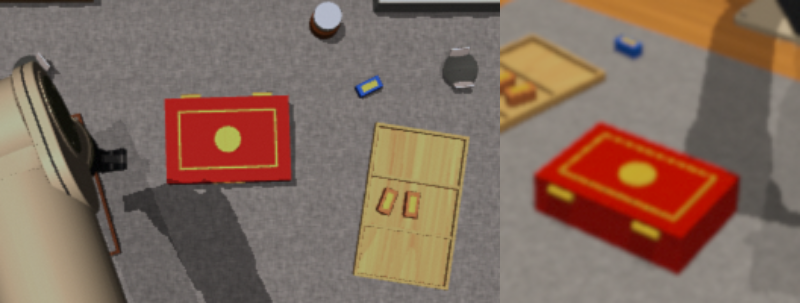

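The cover is shut flush, both copper bars are in the tray, and the bystanders haven't moved. Handing in.

>>> step_arm --pt "1 0 0 60 0 0 0" --pt "1 0 -60 80 0 0 0" --pt "1 0 -100 80 0 0 0" --pt "1 0 -100 80 0 0 0" --pt "1 0 -100 80 0 0 0" --pt "1 0 -100 80 0 0 0"

```text
clock: 46.5
position: [0.5298, 0.1024, 0.2892]
ee_rot: [-0.009, 1.0, 0.0, -0.001]
ft_force: [-1.0, 0.6, 0.7]
grip_width: 0.0
grasp_force: 0.0
```

Run:
```python
from bars import *
st(); opener(); print(manip.hand_in())
```

```text
t 46.55 pos [529.7 103.2 289.1] rotm z,y [[-0.001, -0.0, -1.0], [-0.02, 1.0, -0.0]] F [ 0.3  0.4 -0.1] gw -0.006 gf 0.0 q [-0.59  0.11  0.34  1.61 -0.04  1.42  1.35]
the job is handed in; nothing more can be done
None
```

The job is handed in (no verdict was returned): the blade pried the cover open, all five silver bars are packed flat in the case, both copper bars lie in the tray, and the cover is shut. The opener was on its rest when last seen, at about 13.6 s.

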